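Find the hidden thermometer well by feel and seat the probe

TASK

Take the cordless thermometer probe out of its stand and fit it into the thermometer well of the block heater: the well opens in the flat top of the round block, closed flush by a dust plug that cannot be seen, so feel for it with the sprung tip, pressed only lightly and moved over the top. When the tip has dropped in, ease the probe down gently until its collar lies on the block, let go of it there, and leave the vials and everything else where it is.

Things in the scene. Friction and masses are not known exactly. Their poses are not given: they have to be found in the camera images.
- probe: cordless thermometer probe, 0.16 kg, upright in the stand. Origin: centre of its collar's underside, z up along the handle. Round steel collar 25 mm across, 4 mm thick; above it a square black handle, 22 x 22 mm (faces along its x and y), up to 74 mm above the origin, with two orange bands and a small display on top; below it a sprung steel rod.
- rod_end (a point): where the end of the probe's rod is when the spring is at rest: 45 mm below the probe's origin; it moves with the handle, not with the spring. Rod: polished, 7 mm thick, round end. It can be pushed up into the handle by at most 12 mm; this takes 1.5 N to begin and 5 N at the stop, and it springs out again.
- stand: dark weighted stand, fixed: base 90 x 90 x 6 mm with a 48 mm square post, 56 mm high in all, with an upright hole 12 mm wide and 46 mm deep that holds the rod of the probe; the collar rests on the post's top. Origin: centre of its underside.
- heater: block heater, fixed: white case 190 mm along its y, top 52 mm high, control panel sloping down to the front (its -x). On it: a round aluminium block, and beside it (centre at x 8, y -46 mm) a square one, 76 mm wide, top at 78 mm, with four wells, three with vials that stand 25 mm out. Origin: centre of its underside, z up.
- cover (a point): centre of the flat top of the heater's round block: 62 mm across, 80 mm above the worktop, axes as the heater's. The thermometer well opens midway between two fine engraved circles on this top: its centre lies 17 mm from this point, somewhere on the front half of the circle (towards the control panel, -x of this point), elsewhere in each run. The block does not turn.
- block_foot (a point): point on the axis of the round block, 60 mm below cover, z up. The well beside this axis is a plain upright bore, 10 mm wide, 54 mm deep, closed flush with the top by a sprung aluminium dust plug of the block's colour, with no mark to be seen. 0.3 N sinks the plug; it pushes back with at most 0.6 N, less than the probe weighs.
- vial_1: screw vial with black cap, 22 mm across, 47 mm tall, standing in a well of the square block; origin at the centre of its underside
- vial_2: screw vial with white cap, same size, in another well; origin at the centre of its underside
- vial_3: screw vial with blue cap, same size, in another well; origin at the centre of its underside
- petri_dish: petri dish with lid, 60 mm across, 14 mm high, on the worktop at the left; origin at the centre of its underside
- eyepiece: black eyepiece with a red line, 37 mm across, 44 mm tall, standing on the worktop behind the stand to the left; origin at the centre of its underside
Things that resemble listed ones, but are neither listed nor needed, are in the scene too. What is shaped like the probe but purple is not meant.

How it is judged:
On the way, in this order (a step that is already met when the one before it is completed fails the run):
1. the probe is lifted out of the stand (z of probe in the frame of stand above 0.105 m), for 0.1 s.
2. the probe's tip is on the round block's top or just entering the well, in light contact, the collar still more than 20 mm above the top (contact force between probe and heater above 0.2 N and horizontal distance between probe and cover below 0.035 m and z of probe in the frame of cover between 0.02 and 0.05 m), for 0.1 s.
At the end, for the whole second after the job is handed in: the probe stands upright (within 0.08 rad) and at rest in the thermometer well, its collar's underside within 3 mm of the round block's top and its axis within 22 mm of the top's centre, let go (z of probe in the frame of cover between -0.003 and 0.003 m and horizontal distance between probe and cover below 0.022 m and angle between probe's own z axis and vertical below 0.08 rad and linear speed of probe below 0.02 m/s); the robot touches nothing.
It fails at once if the probe is pressed or pushed against the heater with more than 18 N (contact force between probe and heater above 18 N).
It fails at once if a vial, the petri dish or the eyepiece is moved more than 15 mm (distance of any of vial_1, vial_2, vial_3, petri_dish, eyepiece from where it was at the start of the episode above 0.015 m).
It also fails if it takes over 58 s, if anything falls off the work surface, if the arm or the gripper's body presses on something with over 40 N, if the wrist force passes 120 N, or if a joint passes its speed limit or range.

ROBOT

A 6-joint arm with a two-finger parallel gripper is mounted at the origin on a cart in front of the work surface, level with it; the furniture and walls round the work are solid. World frame = base frame: x ahead of the robot, y to its left, z up, the work surface at z = 0. Lengths are in m, angles in rad, forces in N, time in s.
With the tool pointing down it reaches from about 0.3 to 0.775 m from the base axis. Payload 14.6 kg.
Tool frame: the origin (TCP) lies at the very end of the fingers, on their centre line; the grasp point (between the pads) lies 19 mm behind it; z points along the fingers, y is the line along which they close (so a half turn about z gives the same grasp; the last joint's range is limited). The gripper opens to 85 mm and grips with 20 to 120 N. Pads are 22 mm wide; open, the fingers measure 114 mm over their backs; the gripper's body (76 mm by 85 mm) begins 54 mm behind the grasp point. The pads swing forward as they close: fully open they stand 13 mm farther back than shut.
Start: joints at [-1.18, 0.3, 1.521, -0, 1.321, -0.067], TCP at [0.243, -0.493, 0.231] pointing down, gripper open.
Joint ranges: [-3.03, 3.03], [-0.79, 2.21], [0.23, 2.52], [-1.04, 4.18], [0, 3.07], [-2.55, 2.55]. Speed limits (rad/s): [2.22, 2.22, 2.57, 3.14, 3.14, 3.14].

INTERFACE

Orientations are given as a rotation vector (axis times angle).
In Python, from station import robot gives the robot as it stands. The module is installed in compiled form; this text tells all that it offers.
- The arm moves only by the shell command python3 -m inch 'ROWS' [OPENING]. ROWS is JSON, a list of rows, each an object with "dp": the shift along the tool's x, y, z in mm, a list of three; "rot": the turn, a rotation vector about the tool's x, y, z in rad, a list of three. In form: [{"dp": [x, y, z], "rot": [wx, wy, wz]}, ...]. A call has 1 to 5 rows; each row shifts and turns the commanded pose from where the row before left it, along the tool's axes as they then stand; what a row does not reach is not made up. A row lasts 1/10 s, in which the tool goes at most 50 mm and 8.59 degrees, less where a joint would pass 70% of its speed; a pose out of reach is approached as far as the arm can. A call is refused whole if a number of a shift passes 50 or a number of a turn 0.15, either way. A call with a gripper value outside its range is refused whole. OPENING is the opening, from 0 (shut) to 1 (fully open), set as the call begins (- or left out, the last holds). The fingers move at their own pace and stop on an object; the grip force is fixed at half the most. Time passes only in rows, so rows that do not move let the fingers close. It gives the time, the measured TCP pose, the force, the opening and the grip force at its end, in the units of the state.
- robot.observe(): the state, without advancing time (a new reading comes with each control period).
- robot.read_camera(name): name is "side" or "top"; returns a dict with "pixels" (480x640x3 uint8, blue, green, red), "vfov" (degrees; the focal length in pixels is half the picture's height over the tangent of half this angle, whatever the lens; pixels are square), "cx", "cy" (the principal point, pixels), "pose" (4x4, takes a point from camera to world coordinates). Camera axes: x right, y down, z forward; pixel columns grow to the right and rows downward; lengths in m; the calibration is good to about 2 mm. A picture is of the moment at which its call begins. There is no depth.
- robot.job_done(): hands the job in; it is judged then, once.
Trained networks look in the newest picture that a camera, given by its name, has taken for a name from the list of things; names that differ only in an ending like _2 or _b are one class to them, and where a whole thing is asked for, a point or a joint stands for the part that bears it (a point fixed in the world has none). Each returns a list of dicts, best first, with "score" (0 to 1); they miss things now and then, are a little off and sometimes report something else, mostly with a low value. They report only what shows in the picture. A call takes as long as a camera call. They do not tell look-alikes from the thing itself.
- robot.recognise(camera, query): "extent" ([left, top, width, height] in pixels, round what is visible of it).
- robot.regions_of(camera, query): "mask" (480x640 bool, what is visible of it) and "extent" ([left, top, width, height] in pixels, round what is visible of it).
- robot.spot_point(camera, query): "position" ([column, row] in pixels: a listed point, or the origin of a listed thing).
The state is a dict: "time": time; "qpos": joint angles; "joint_vel": joint speeds; "effort": joint torques, N m; "position": TCP position; "ee_rot": TCP orientation; "wrist_force": force on the tool from outside, world axes, zero at the start; "torque": the same for the moment, N m; "opening": finger opening in m; "grip_force": force on a finger pad.
Only numpy, scipy, OpenCV 4.12 (cv2) and the standard library are available. Lean on these libraries where they do the work, as an engineer would, in place of code of your own. Each camera call takes 0.05 s, during which the arm holds its last target. There are 200 camera calls.

## Working session

There is one attempt and no reset: what is moved stays moved. The work goes in short steps, Python scripts to look and compute and a shell command to move; the robot and the scene stay as the last step left them, time stands still between calls to the robot, and variables do not carry over. Pictures are saved under pics/ and viewed, at most 10 in all, crops included, and the job is handed in when it is done.

```bash
mkdir -p pics; cat > h.py <<'E'
import numpy as np,cv2
from station import robot
def K(c):
    f=240/np.tan(np.radians(c["vfov"])/2); return f,c["cx"],c["cy"]
def ray(c,p):
    f,cx,cy=K(c); d=np.array([(p[0]-cx)/f,(p[1]-cy)/f,1.]); P=np.array(c["pose"])
    return P[:3,3],P[:3,:3]@d
def atz(c,p,z):
    o,d=ray(c,p); return o+d*(z-o[2])/d[2]
def proj(c,X):
    f,cx,cy=K(c); P=np.array(c["pose"]); q=P[:3,:3].T@(np.array(X)-P[:3,3]); return np.array([cx+f*q[0]/q[2],cy+f*q[1]/q[2]])
def tri(l):
    A=np.zeros((3,3));b=np.zeros(3)
    for c,p in l:
        o,d=ray(c,p); d=d/np.linalg.norm(d); M=np.eye(3)-np.outer(d,d); A+=M;b+=M@o
    return np.linalg.solve(A,b)
E
python3 - <<'E'
from h import *
np.set_printoptions(precision=4,suppress=True)
cs={}
for n in ["top","side"]:
    c=robot.read_camera(n); cs[n]=c; cv2.imwrite(f"pics/{n}0.png",c["pixels"])
    print(n,c["vfov"],c["cx"],c["cy"],np.array(c["pose"]).tolist())
R={}
for q in ["probe","rod_end","stand","heater","cover","block_foot"]:
    for n in cs:
        r=robot.spot_point(n,q); R[q,n]=r
        print(q,n,[(np.round(x["position"],1).tolist(),round(x["score"],2)) for x in r[:3]])
    if R[q,"top"] and R[q,"side"]: print("  tri",tri([(cs[n],R[q,n][0]["position"]) for n in cs]))
print(robot.observe())
E
```

```text
top 56.06584775192012 312.9264853775152 235.44305869669694 [[0.005980651571080233, -0.9985354625558601, 0.05376952505964535, 0.4346098464057364], [-0.999698435022769, -0.007251003981003045, -0.02346192563055742, 0.11527574953240124], [0.023817447802223987, -0.05361299245166208, -0.998277704960181, 1.0368584947461283], [0.0, 0.0, 0.0, 1.0]]
side 57.425408455871654 318.19141941963835 239.0969846581155 [[0.999154286313873, 0.0180420126005972, -0.036948584843468545, 0.5235277920562216], [0.040260422899323765, -0.6118605406716812, 0.7899403630128833, -0.5699036760199274], [-0.008355267116179359, -0.7907598652879887, -0.6120694608956888, 0.5956166376665756], [0.0, 0.0, 0.0, 1.0]]
probe top [([259.9, 288.3], 0.74), ([268.4, 230.7], 0.57)]
probe side [([266.7, 218.4], 0.8), ([323.1, 218.4], 0.56)]
  tri [0.3735 0.2071 0.0479]
rod_end top []
rod_end side [([329.0, 353.3], 0.37)]
stand top [([267.8, 232.4], 0.56)]
stand side [([322.5, 242.9], 0.68)]
  tri [ 0.4972  0.1954 -0.0078]
heater top [([395.7, 222.2], 0.7)]
heater side [([331.0, 352.5], 0.73), ([327.8, 361.2], 0.56)]
  tri [ 0.5223 -0.1025 -0.0077]
cover top [([384.7, 218.4], 0.97)]
cover side [([333.0, 296.0], 0.62)]
  tri [ 0.5232 -0.0599  0.0834]
block_foot top [([377.5, 217.8], 0.66)]
block_foot side [([322.0, 242.0], 0.59)]
  tri [ 0.5102 -0.0301  0.1726]
{'time': 0.7, 'qpos': array([-1.1796,  0.2999,  1.521 ,  0.    ,  1.3207, -0.0666]), 'joint_vel': array([-0.0016,  0.0008,  0.0009,  0.0013,  0.0019,  0.0025]), 'effort': array([ -0.0013, -54.3265, -36.1948,  -0.0001,   0.0006,   0.    ]), 'position': array([ 0.2431, -0.4934,  0.2313]), 'ee_rot': array([-3.0596, -0.7128, -0.    ]), 'wrist_force': array([ 0.1053, -0.3001, -0.3078]), 'torque': array([0.0171, 0.0721, 0.0214]), 'grip_force': 0.0, 'opening': 0.08544624632767454}
```

View pics/top0.png

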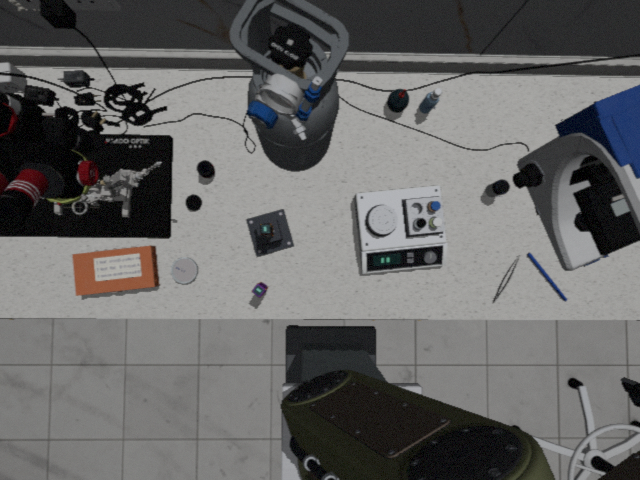

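View pics/side0.png

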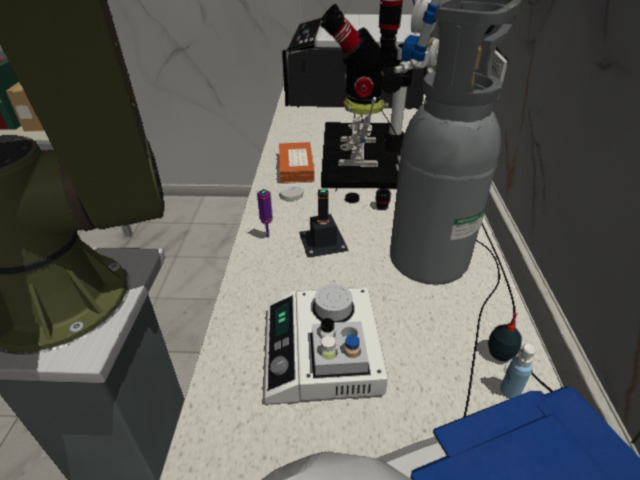

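The top picture shows the black probe in its stand at (268,231) and a purple look-alike at (260,288). The heater's round block is at (382,221) and the vials are around (427,215). In the side picture the black probe is at (323,205), the purple one at (265,205), and the block top at (333,296). Look-alikes of the probe are the purple one (260,288 top) and, more loosely, the small black cylinders at (205,170) and (193,203). I'll take the black probe in the stand and check it in a close crop.

```bash
python3 - <<'E'
from h import *
np.set_printoptions(precision=4,suppress=True)
cs={n:robot.read_camera(n) for n in ["top","side"]}
t,s=cs["top"],cs["side"]
p=tri([(t,[268.4,230.7]),(s,[323.1,218.4])]); print("probe",p)
for n in cs:
  r=robot.regions_of(n,"stand"); print(n,[(x["extent"],x["score"]) for x in r])
  r=robot.regions_of(n,"probe"); print(n,[(x["extent"],x["score"]) for x in r])
a=cv2.resize(t["pixels"][200:265,235:300],(520,520),interpolation=cv2.INTER_CUBIC)
b=cv2.resize(s["pixels"][180:260,290:355],(422,520),interpolation=cv2.INTER_CUBIC)[:, :280] if 0 else cv2.resize(s["pixels"][180:260,302:344],(273,520),interpolation=cv2.INTER_CUBIC)
im=np.hstack([a,b]); im=np.clip(im.astype(float)*1.8,0,255).astype(np.uint8)
cv2.imwrite("pics/crop1.png",im)
print("cyl foot",atz(s,[433,278],0),atz(s,[392,255],0))
for z in (0.05,0.08): print(atz(t,[382,221],z))
E
```

```text
probe [0.4978 0.1888 0.0632]
top [([242.3, 210.8, 53.2, 46.8], 0.59)]
top [([252.5, 283.8, 12.2, 12.1], 0.48)]
side [([301.1, 215.4, 47.6, 43.3], 0.83), ([276.6, 182.0, 27.1, 18.2], 0.66)]
side [([314.7, 187.5, 15.4, 36.8], 0.81), ([257.5, 185.0, 16.7, 54.8], 0.69)]
cyl foot [0.7206 0.0794 0.    ] [0.646  0.1485 0.    ]
[ 0.5208 -0.0601  0.05  ]
[ 0.5181 -0.0547  0.08  ]
```

View pics/crop1.png

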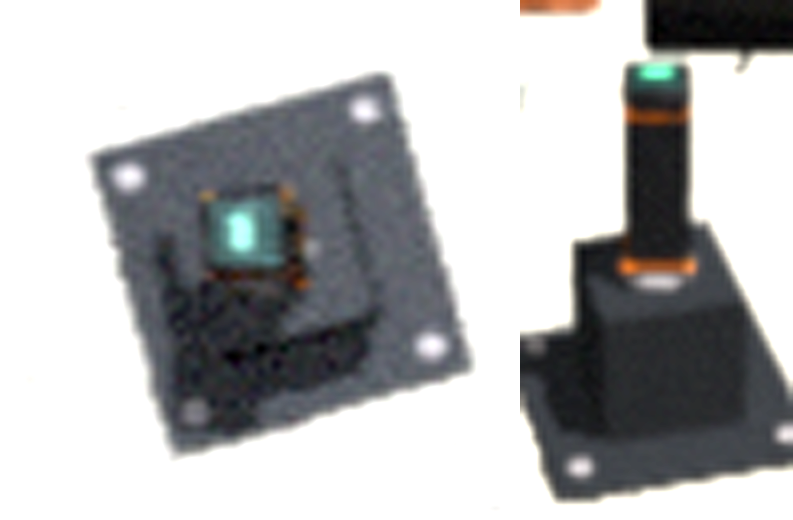

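The crop shows the black handle upright in the stand, with a green display and orange bands. Its top is at top (265.4,228.8) and side (323.1,191), and its faces lie nearly along the world axes (about +4°). That confirms the choice. I'll refine the position, and turn the tool in place in the same step.

```bash
python3 - <<'E'
from h import *
np.set_printoptions(precision=4,suppress=True)
t,s=[robot.read_camera(n) for n in ["top","side"]]
print("handle top",tri([(t,[243/8+235,230/8+200]),(s,[137/6.5+302,72/6.5+180])]))
pc=np.array([(95,155),(385,75),(470,370),(178,455)])/8+[235,200]
W=np.array([atz(t,p,.006) for p in pc]); print("stand",W.mean(0),np.linalg.norm(W-np.roll(W,1,0),axis=1))
print("collar by side",atz(s,[137/6.5+302,285/6.5+180],.056))
for n,c in (("top",t),("side",s)):
  for r in robot.regions_of(n,"heater")[:2]:
    m=r["mask"].astype(np.uint8); print(n,r["score"],r["extent"],cv2.minAreaRect(cv2.findNonZero(m)))
a=cv2.resize(t["pixels"][180:280,350:450],(500,500),interpolation=cv2.INTER_CUBIC)
b=cv2.resize(s["pixels"][280:405,260:390],(300,288),interpolation=cv2.INTER_CUBIC)
im=np.zeros((500,800,3),np.uint8); im[:,:500]=a; im[:288,500:]=b
cv2.imwrite("pics/crop2.png",im)
E
python3 -m inch '[{"dp":[0,0,0],"rot":[0,0,-0.145]},{"dp":[0,0,0],"rot":[0,0,-0.145]},{"dp":[0,0,0],"rot":[0,0,-0.145]},{"dp":[0,0,0],"rot":[0,0,-0.145]}]' 1
python3 -m inch '[{"dp":[0,0,0],"rot":[0,0,-0.145]},{"dp":[0,0,0],"rot":[0,0,-0.145]},{"dp":[0,0,0],"rot":[0,0,-0.145]},{"dp":[0,0,0],"rot":[0,0,-0.145]}]'
```

```text
handle top [0.4976 0.1899 0.1298]
stand [0.4952 0.1886 0.006 ] [0.089  0.0859 0.0881 0.0865]
collar by side [0.4991 0.1793 0.056 ]
top 0.96 [354.6, 183.5, 92.2, 93.1] ((400.53466796875, 228.84654235839844), (80.7970199584961, 87.86178588867188), 84.2894058227539)
side 0.98 [262.0, 283.9, 123.5, 124.1] ((322.0293884277344, 342.3101806640625), (114.8084945678711, 124.6072769165039), 85.40574645996094)
side 0.42 [319.5, 333.5, 17.9, 29.3] ((328.5, 347.5), (23.0, 15.0), 90.0)
time: 1.6
position: [0.2431, -0.4933, 0.2313]
ee_rot: [-2.723, -1.566, -0.0]
wrist_force: [0.6, -0.0, -0.3]
opening: 0.0857
grip_force: 0.0
time: 2.0
position: [0.2431, -0.4934, 0.2313]
ee_rot: [2.162, 2.28, -0.0]
wrist_force: [0.6, 0.8, 0.7]
opening: 0.0855
grip_force: 0.0
```

View pics/crop2.png

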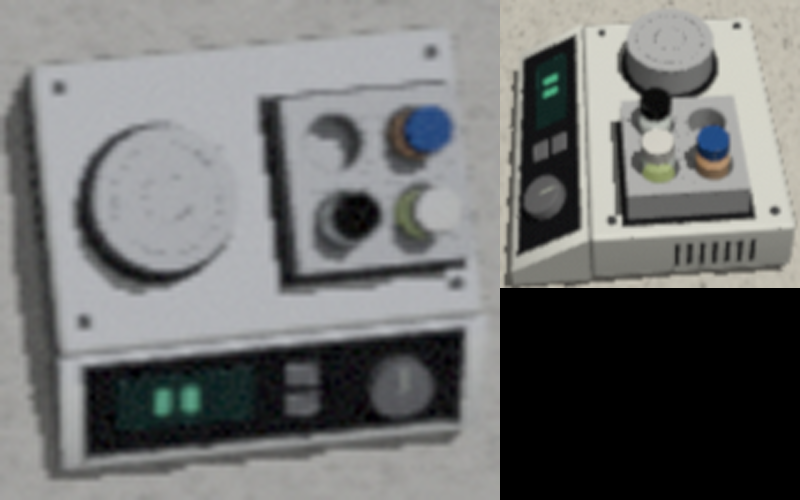

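The round block's top is centred near top (382.8,219.6) and side (333.7,297.3), with faint engraved rings and no visible well. The heater's yaw is about +6°, and the vials stand at -y of the block. Now I move above the probe.

```bash
python3 -m inch '[{"dp":[42,18,0],"rot":[0,0,0]},{"dp":[42,18,0],"rot":[0,0,0]},{"dp":[42,18,0],"rot":[0,0,0]},{"dp":[42,18,0],"rot":[0,0,0]},{"dp":[42,18,0],"rot":[0,0,0]}]'
python3 -m inch '[{"dp":[42,18,0],"rot":[0,0,0]},{"dp":[42,18,0],"rot":[0,0,0]},{"dp":[42,18,0],"rot":[0,0,0]},{"dp":[42,18,0],"rot":[0,0,0]},{"dp":[42,18,0],"rot":[0,0,0]}]'
python3 -m inch '[{"dp":[42,18,0],"rot":[0,0,0]},{"dp":[42,18,0],"rot":[0,0,0]},{"dp":[42,18,0],"rot":[0,0,0]},{"dp":[20,9,0],"rot":[0,0,0]},{"dp":[0,0,0],"rot":[0,0,0]}]'
cat >> h.py <<'E'
from scipy.spatial.transform import Rotation as Ro
def togo(T):
    o=robot.observe(); R=Ro.from_rotvec(o["ee_rot"]).as_matrix()
    return np.round(1000*R.T@(np.array(T)-o["position"]),1), np.round(R,3).tolist()
E
python3 - <<'E'
from h import *
print(tri([( robot.read_camera("top"),[382.8,219.6]),(robot.read_camera("side"),[333.7,297.3])]))
print(togo([.4975,.19,.095]))
E
```

```text
time: 2.5
position: [0.3233, -0.2777, 0.2314]
ee_rot: [2.169, 2.272, 0.0]
wrist_force: [0.3, -1.1, -0.6]
opening: 0.0854
grip_force: 0.0
time: 3.0
position: [0.4034, -0.0635, 0.2316]
ee_rot: [2.168, 2.272, 0.001]
wrist_force: [1.5, -0.4, -0.2]
opening: 0.0855
grip_force: 0.0
time: 3.5
position: [0.4596, 0.0857, 0.2311]
ee_rot: [-2.165, -2.276, 0.0]
wrist_force: [-0.0, 0.5, -0.0]
opening: 0.0856
grip_force: 0.0
[ 0.52277399 -0.05690141  0.07711492]
(array([104.6,  43.5, 136.1]), [[-0.048, 0.999, -0.0], [0.999, 0.048, -0.0], [-0.0, -0.0, -1.0]])
```

```bash
python3 -m inch '[{"dp":[35,14.5,0],"rot":[0,0,0]},{"dp":[35,14.5,0],"rot":[0,0,0]},{"dp":[34.6,14.5,0],"rot":[0,0,0]},{"dp":[0,0,30],"rot":[0,0,0]},{"dp":[0,0,30],"rot":[0,0,0]}]'
python3 -m inch '[{"dp":[0,0,20],"rot":[0,0,0]},{"dp":[0,0,0],"rot":[0,0,0]}]'
python3 - <<'E'
from h import *
print(togo([.4975,.19,.095]))
t,s=[robot.read_camera(n) for n in ["top","side"]]
a=cv2.resize(t["pixels"][180:280,220:320],(400,400),interpolation=cv2.INTER_CUBIC)
b=cv2.resize(s["pixels"][150:250,270:370],(400,400),interpolation=cv2.INTER_CUBIC)
cv2.imwrite("pics/c3.png",np.clip(np.hstack([a,b]).astype(float)*1.6,0,255).astype(np.uint8))
E
```

```text
time: 4.1
position: [0.4981, 0.1896, 0.1709]
ee_rot: [2.168, 2.273, 0.002]
wrist_force: [0.8, -0.3, -1.9]
opening: 0.0854
grip_force: 0.0
time: 4.3
position: [0.4967, 0.1885, 0.149]
ee_rot: [-2.169, -2.27, 0.006]
wrist_force: [0.1, 0.2, 0.9]
opening: 0.0851
grip_force: 0.0
(array([ 1.5,  1.1, 54. ]), [[-0.046, 0.999, -0.004], [0.999, 0.046, -0.001], [-0.001, -0.004, -1.0]])
```

View pics/c3.png

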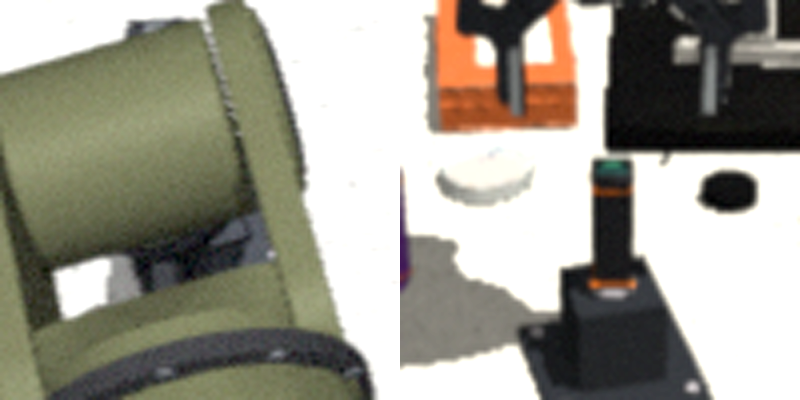

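The crop of the side view shows the fingertips at (512,115) and (710,115), either side of the handle at x=612, so the alignment is good. In the top view the arm hides the probe. I'll descend and close.

```bash
python3 -m inch '[{"dp":[1.5,1,18],"rot":[0,0,0]},{"dp":[0,0,18],"rot":[0,0,0]},{"dp":[0,0,18],"rot":[0,0,0]},{"dp":[0,0,0],"rot":[0,0,0]},{"dp":[0,0,0],"rot":[0,0,0]}]'
python3 -m inch '[{"dp":[0,0,0],"rot":[0,0,0]},{"dp":[0,0,0],"rot":[0,0,0]},{"dp":[0,0,0],"rot":[0,0,0]},{"dp":[0,0,0],"rot":[0,0,0]},{"dp":[0,0,0],"rot":[0,0,0]}]' 0
python3 -m inch '[{"dp":[0,0,0],"rot":[0,0,0]},{"dp":[0,0,0],"rot":[0,0,0]},{"dp":[0,0,0],"rot":[0,0,0]},{"dp":[0,0,0],"rot":[0,0,0]},{"dp":[0,0,0],"rot":[0,0,0]}]'
```

```text
time: 4.9
position: [0.4994, 0.1914, 0.0988]
ee_rot: [2.168, 2.272, 0.002]
wrist_force: [-0.1, -0.1, 0.7]
opening: 0.0857
grip_force: 0.0
time: 5.4
position: [0.4989, 0.1916, 0.0976]
ee_rot: [2.168, 2.273, 0.001]
wrist_force: [0.3, 1.0, 1.4]
opening: 0.0213
grip_force: 60.3
time: 5.9
position: [0.4989, 0.1916, 0.0976]
ee_rot: [2.168, 2.273, 0.001]
wrist_force: [-0.5, 0.2, 5.6]
opening: 0.0212
grip_force: 60.7
```

```bash
python3 -m inch '[{"dp":[0,0,-10],"rot":[0,0,0]},{"dp":[0,0,-20],"rot":[0,0,0]},{"dp":[0,0,-25],"rot":[0,0,0]},{"dp":[0,0,-30],"rot":[0,0,0]},{"dp":[0,0,-25],"rot":[0,0,0]}]'
python3 -m inch '[{"dp":[0,0,-10],"rot":[0,0,0]},{"dp":[0,0,0],"rot":[0,0,0]},{"dp":[0,0,0],"rot":[0,0,0]}]'
python3 - <<'E'
from h import *
np.set_printoptions(precision=4,suppress=True)
o=robot.observe(); print(o["wrist_force"],o["position"])
s=robot.read_camera("side")
b=cv2.resize(s["pixels"][120:260,250:400],(750,600)[:2] if 0 else (600,560),interpolation=cv2.INTER_CUBIC)
cv2.imwrite("pics/c4.png",np.clip(b.astype(float)*1.6,0,255).astype(np.uint8))
C=np.array([.5228,-.0569,.08]); print(togo([C[0]-.017,C[1],.2]))
print("proj of expected rod end",proj(s,[o["position"][0],o["position"][1],o["position"][2]-.0866]),"collar",proj(s,[o["position"][0],o["position"][1],o["position"][2]-.0416]))
E
```

```text
time: 6.4
position: [0.4985, 0.1915, 0.209]
ee_rot: [2.169, 2.273, 0.0]
wrist_force: [0.4, 0.8, -1.9]
opening: 0.0213
grip_force: 59.9
time: 6.7
position: [0.4982, 0.1914, 0.216]
ee_rot: [-2.168, -2.272, 0.003]
wrist_force: [-0.9, -0.1, -1.9]
opening: 0.0214
grip_force: 59.9
[-0.917  -0.0534 -1.8811] [0.4982 0.1914 0.216 ]
(array([-248.3,   -4. ,   15.9]), [[-0.047, 0.999, -0.002], [0.999, 0.047, -0.001], [-0.001, -0.002, -1.0]])
proj of expected rod end [322.762  190.9311] collar [322.7168 171.2622]
```

View pics/c4.png

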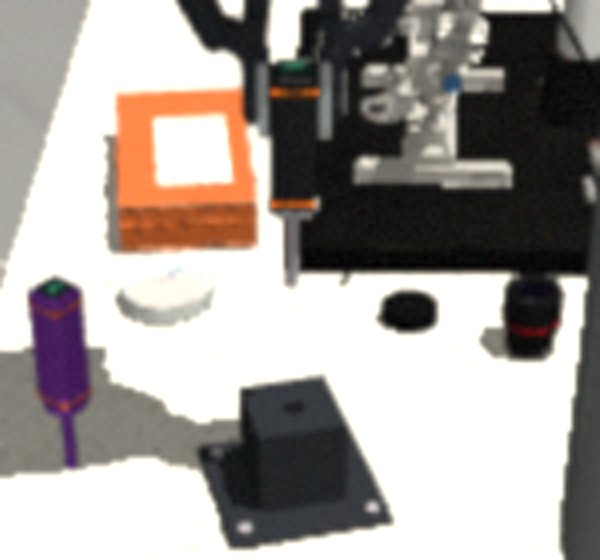

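The probe is held upright: the rod end is at crop (292,283), i.e. px (323.0,190.8), against a predicted (322.8,190.9). The empty stand hole shows below it. Next I refine the round block's centre by fitting the projected circle to the edges in both saved pictures.

```bash
python3 - <<'E'
from h import *
from scipy.ndimage import map_coordinates as mc
from scipy.optimize import minimize
np.set_printoptions(precision=4,suppress=True)
th=np.linspace(0,2*np.pi,181)[:-1]
for n in ["top","side"]:
    c=robot.read_camera(n); g=cv2.GaussianBlur(cv2.imread(f"pics/{n}0.png",0).astype(float),(0,0),.7)
    def ring(C,r): 
        P=np.array([proj(c,[C[0]+r*np.cos(a),C[1]+r*np.sin(a),.08]) for a in th]); return mc(g,[P[:,1],P[:,0]],order=1)
    def cost(C): # contrast inside/outside edge, saturated
        return -np.minimum(np.abs(ring(C,.0295)-ring(C,.0325)),40).mean()
    best=min(((cost([x,y]),x,y) for x in np.arange(.512,.532,.001) for y in np.arange(-.067,-.046,.001)))
    m=minimize(cost,best[1:],method="Nelder-Mead",options=dict(xatol=1e-4,initial_simplex=[[best[1],best[2]],[best[1]+.002,best[2]],[best[1],best[2]+.002]]))
    print(n,best,m.x,m.fun,"px",proj(c,[*m.x,.08]))
    r=robot.spot_point(n,"cover"); print([ (x["position"],x["score"]) for x in r], [atz(c,x["position"],.08) for x in r])
E
```

```text
top (np.float64(-23.944565921709778), np.float64(0.516), np.float64(-0.045999999999999985)) [ 0.5164 -0.0462] -24.028835746390833 px [378.0081 221.7602]
[([382.8, 218.5], 0.7)] [array([ 0.5235, -0.0565,  0.08  ])]
side (np.float64(-21.994697594327338), np.float64(0.523), np.float64(-0.057999999999999996)) [ 0.5233 -0.0581] -22.0661052589626 px [333.2352 296.655 ]
[([332.0, 297.2], 0.75)] [array([ 0.5213, -0.0594,  0.08  ])]
```

```bash
python3 -m inch '[{"dp":[-30,2,0],"rot":[0,0,0]},{"dp":[-40,2,0],"rot":[0,0,0]},{"dp":[-40,2,0],"rot":[0,0,0]},{"dp":[-40,2,0],"rot":[0,0,0]},{"dp":[-40,2,0],"rot":[0,0,0]}]'
python3 -m inch '[{"dp":[-30,2,0],"rot":[0,0,0]},{"dp":[-13,0,12],"rot":[0,0,0]},{"dp":[0,0,12],"rot":[0,0,0]},{"dp":[0,0,6],"rot":[0,0,0]},{"dp":[0,0,0],"rot":[0,0,0]}]'
python3 - <<'E'
from h import *
np.set_printoptions(precision=4,suppress=True)
s=robot.read_camera("side"); o=robot.observe(); print(o["position"],o["wrist_force"],togo([.5212,-.0406,.1605]))
b=cv2.resize(s["pixels"][230:340,270:400],(780,660)[:2] if 0 else (650,550),interpolation=cv2.INTER_CUBIC)
cv2.imwrite("pics/c5.png",np.clip(b.astype(float)*1.3,0,255).astype(np.uint8))
p=o["position"]; print("tip",(proj(s,[p[0],p[1],p[2]-.0866])-[270,230])*5)
print("cover",(proj(s,[.523,-.0575,.08])-[270,230])*5)
E
```

```text
time: 7.45
position: [0.5174, 0.0006, 0.217]
ee_rot: [-2.168, -2.273, 0.0]
wrist_force: [0.2, 0.2, -2.0]
opening: 0.0212
grip_force: 59.9
time: 7.95
position: [0.5211, -0.0395, 0.1859]
ee_rot: [-2.166, -2.273, 0.002]
wrist_force: [-0.8, 0.6, -0.4]
opening: 0.0211
grip_force: 59.9
[ 0.5214 -0.0396  0.1867] [ 0.0553 -0.1716 -1.726 ] (array([-1. , -0.3, 26.2]), [[-0.048, 0.999, -0.001], [0.999, 0.048, 0.0], [0.0, -0.001, -1.0]])
tip [311.942  249.5038]
cover [315.1894 331.9483]
```

View pics/c5.png

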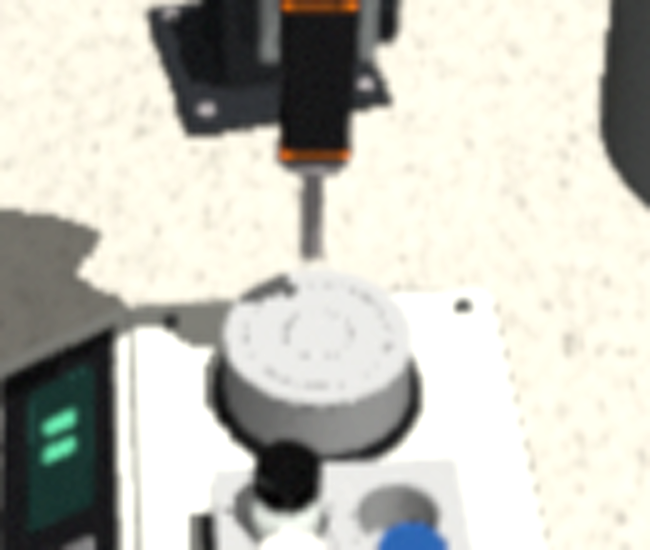

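The picture shows the tip at crop (313,258), hanging just beyond the rear edge of the block top. The block ellipse is centred at (317,337) and the engraved rings are visible. Both lie about 1 px below prediction, so they agree relative to each other. I'll lower to light contact at the +y end of the half circle.

```bash
python3 -m inch '[{"dp":[-1,0,6],"rot":[0,0,0]},{"dp":[0,0,6],"rot":[0,0,0]},{"dp":[0,0,4],"rot":[0,0,0]},{"dp":[0,0,2],"rot":[0,0,0]},{"dp":[0,0,2],"rot":[0,0,0]}]'
python3 -m inch '[{"dp":[0,0,2],"rot":[0,0,0]},{"dp":[0,0,2],"rot":[0,0,0]}]'
python3 -m inch '[{"dp":[0,0,2],"rot":[0,0,0]},{"dp":[0,0,0],"rot":[0,0,0]}]'
python3 -c "
from h import *
print(robot.observe()['wrist_force'],togo([.5212,-.0406,.1605]))"
```

```text
time: 8.5
position: [0.5217, -0.0417, 0.1672]
ee_rot: [2.169, 2.273, 0.0]
wrist_force: [0.5, 0.8, -1.0]
opening: 0.0214
grip_force: 59.9
time: 8.7
position: [0.5218, -0.0417, 0.1634]
ee_rot: [2.168, 2.273, 0.0]
wrist_force: [-1.0, 0.1, 0.7]
opening: 0.0214
grip_force: 60.2
time: 8.9
position: [0.5217, -0.0417, 0.1612]
ee_rot: [2.169, 2.273, 0.0]
wrist_force: [0.4, -0.2, 0.7]
opening: 0.0216
grip_force: 60.3
[ 0.41606676 -0.15886215  0.69062667] (array([ 1.1, -0.4,  0.7]), [[-0.047, 0.999, 0.0], [0.999, 0.047, 0.0], [0.0, 0.0, -1.0]])
```

```bash
python3 -m inch '[{"dp":[0.4,-1.2,0],"rot":[0,0,0]},{"dp":[0.3,-1.2,0],"rot":[0,0,0]},{"dp":[0,-1.2,0],"rot":[0,0,0]},{"dp":[0,0,0],"rot":[0,0,0]}]'
```

```text
time: 9.3
position: [0.5179, -0.0411, 0.1612]
ee_rot: [-2.169, -2.273, -0.0]
wrist_force: [0.6, -0.2, -2.6]
opening: 0.0211
grip_force: 60.1
```

```bash
python3 -m inch '[{"dp":[-0.4,-1.4,0],"rot":[0,0,0]},{"dp":[-0.5,-1.4,0],"rot":[0,0,0]},{"dp":[-0.6,-1.4,0],"rot":[0,0,0]},{"dp":[0,0,0],"rot":[0,0,0]}]'
```

```text
time: 9.7
position: [0.5149, -0.0424, 0.162]
ee_rot: [2.167, 2.271, 0.005]
wrist_force: [5.9, 5.1, 0.6]
opening: 0.0212
grip_force: 60.4
```

The vertical force dropped to -2.6 N on the first segment, then a side load of 7.8 N built up, so the tip is caught in the bore. I'll go back to where there was no side load.

```bash
python3 -m inch '[{"dp":[0.6,1.4,0],"rot":[0,0,0]},{"dp":[0.5,1.4,0],"rot":[0,0,0]},{"dp":[0.4,1.4,0],"rot":[0,0,0]},{"dp":[0,0,0],"rot":[0,0,0]}]'
python3 -m inch '[{"dp":[0,0,0],"rot":[0,0,0]}]'
python3 - <<'E'
from h import *
o=robot.observe(); print(o["position"],o["wrist_force"],o["torque"],togo([.518,-.041,.16])[1])
s=robot.read_camera("side")
b=cv2.resize(s["pixels"][230:340,270:400],(650,550),interpolation=cv2.INTER_CUBIC)
cv2.imwrite("pics/c6.png",np.clip(b.astype(float)*1.3,0,255).astype(np.uint8))
E
```

```text
time: 10.1
position: [0.5179, -0.0413, 0.1611]
ee_rot: [-2.168, -2.273, 0.001]
wrist_force: [-0.1, 0.4, -1.0]
opening: 0.0208
grip_force: 60.2
time: 10.2
position: [0.5179, -0.0413, 0.1612]
ee_rot: [-2.169, -2.273, 0.001]
wrist_force: [1.2, -0.3, -1.9]
opening: 0.0208
grip_force: 60.2
[ 0.51792228 -0.04127446  0.16115382] [ 1.18269247 -0.29832385 -1.85563827] [ 0.0376862  -0.02964888 -0.00502027] [[-0.047, 0.999, -0.0], [0.999, 0.047, -0.0], [-0.0, -0.0, -1.0]]
```

View pics/c6.png

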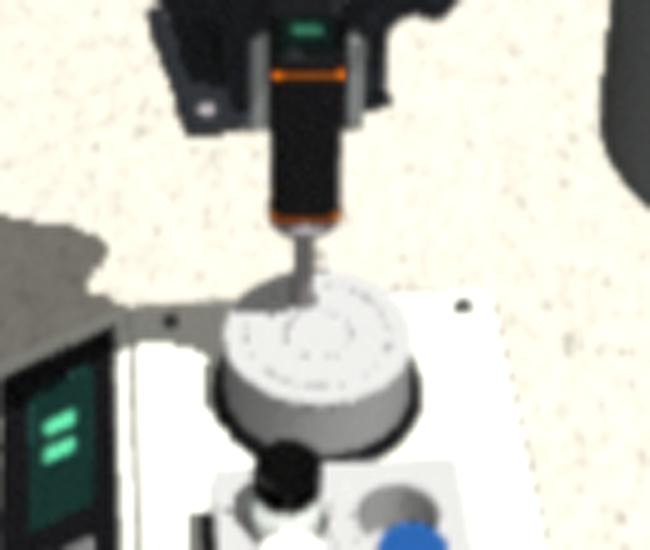

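The picture shows the rod standing in the block top at crop (303,303), on the +y side, slightly to the front. The forces match a free-hanging probe. I'll ease it down in steps, watching the forces.

```bash
python3 -m inch '[{"dp":[0,0,2],"rot":[0,0,0]},{"dp":[0,0,2],"rot":[0,0,0]},{"dp":[0,0,2],"rot":[0,0,0]},{"dp":[0,0,2],"rot":[0,0,0]},{"dp":[0,0,0],"rot":[0,0,0]}]'
```

```text
time: 10.75
position: [0.5179, -0.0411, 0.1529]
ee_rot: [-2.168, -2.273, 0.0]
wrist_force: [-0.1, -0.0, -0.5]
opening: 0.0211
grip_force: 60.3
```

```bash
python3 -m inch '[{"dp":[0,0,1],"rot":[0,0,0]},{"dp":[0,0,1],"rot":[0,0,0]},{"dp":[0,0,0],"rot":[0,0,0]}]'
```

```text
time: 11.05
position: [0.518, -0.0411, 0.1512]
ee_rot: [-2.169, -2.273, 0.0]
wrist_force: [-0.5, 0.2, -1.2]
opening: 0.0214
grip_force: 60.3
```

The tip is 15 mm below the surface, beyond the 12 mm spring travel, and only the plug's 0.6 N pushes back. It is in the well, so I continue.

```bash
python3 -m inch '[{"dp":[0,0,3],"rot":[0,0,0]},{"dp":[0,0,3],"rot":[0,0,0]},{"dp":[0,0,3],"rot":[0,0,0]},{"dp":[0,0,0],"rot":[0,0,0]}]'
```

```text
time: 11.45
position: [0.5178, -0.0411, 0.1417]
ee_rot: [-2.168, -2.273, 0.001]
wrist_force: [0.7, -0.3, -2.0]
opening: 0.0214
grip_force: 60.3
```

```bash
python3 -m inch '[{"dp":[0,0,3],"rot":[0,0,0]},{"dp":[0,0,3],"rot":[0,0,0]},{"dp":[0,0,3],"rot":[0,0,0]},{"dp":[0,0,0],"rot":[0,0,0]}]'
```

```text
time: 11.85
position: [0.5178, -0.0411, 0.1328]
ee_rot: [-2.168, -2.273, 0.001]
wrist_force: [-1.5, -0.3, -1.2]
opening: 0.0211
grip_force: 60.3
```

```bash
python3 -m inch '[{"dp":[0,0,2],"rot":[0,0,0]},{"dp":[0,0,2],"rot":[0,0,0]},{"dp":[0,0,2],"rot":[0,0,0]},{"dp":[0,0,0],"rot":[0,0,0]}]'
```

```text
time: 12.25
position: [0.5179, -0.0411, 0.127]
ee_rot: [-2.168, -2.273, 0.0]
wrist_force: [0.2, 0.9, -1.7]
opening: 0.021
grip_force: 60.3
```

```bash
python3 -m inch '[{"dp":[0,0,1.5],"rot":[0,0,0]},{"dp":[0,0,1.5],"rot":[0,0,0]},{"dp":[0,0,1],"rot":[0,0,0]},{"dp":[0,0,0],"rot":[0,0,0]}]'
```

```text
time: 12.65
position: [0.518, -0.0411, 0.1231]
ee_rot: [-2.168, -2.273, 0.0]
wrist_force: [-0.3, 0.8, -1.5]
opening: 0.0212
grip_force: 60.3
```

```bash
python3 -m inch '[{"dp":[0,0,0.5],"rot":[0,0,0]},{"dp":[0,0,0.5],"rot":[0,0,0]},{"dp":[0,0,0],"rot":[0,0,0]}]'
```

```text
time: 12.95
position: [0.518, -0.0411, 0.1222]
ee_rot: [-2.168, -2.273, 0.0]
wrist_force: [-0.1, 0.3, -1.4]
opening: 0.0214
grip_force: 60.3
```

```bash
python3 -m inch '[{"dp":[0,0,0.4],"rot":[0,0,0]},{"dp":[0,0,0],"rot":[0,0,0]}]'
```

```text
time: 13.15
position: [0.518, -0.0411, 0.1218]
ee_rot: [-2.169, -2.273, 0.0]
wrist_force: [-0.5, 0.2, -1.0]
opening: 0.0217
grip_force: 60.3
```

```bash
python3 -m inch '[{"dp":[0,0,0.4],"rot":[0,0,0]},{"dp":[0,0,0],"rot":[0,0,0]}]'
```

```text
time: 13.35
position: [0.5181, -0.0411, 0.1216]
ee_rot: [2.169, 2.273, 0.0]
wrist_force: [-0.7, 2.0, 1.0]
opening: 0.0211
grip_force: 60.6
```

```bash
python3 -m inch '[{"dp":[0,0,0.3],"rot":[0,0,0]},{"dp":[0,0,0],"rot":[0,0,0]}]'
```

```text
time: 13.55
position: [0.5181, -0.0411, 0.1215]
ee_rot: [2.169, 2.273, 0.0]
wrist_force: [-2.7, 1.5, 5.0]
opening: 0.021
grip_force: 61.2
```

The collar is seated, with the force rising to +5 N at the predicted height. I'll relieve it slightly, open, retreat straight up, and look.

```bash
python3 -m inch '[{"dp":[0,0,-0.3],"rot":[0,0,0]},{"dp":[0,0,0],"rot":[0,0,0]}]'
python3 -m inch '[{"dp":[0,0,0],"rot":[0,0,0]},{"dp":[0,0,0],"rot":[0,0,0]},{"dp":[0,0,0],"rot":[0,0,0]},{"dp":[0,0,0],"rot":[0,0,0]},{"dp":[0,0,0],"rot":[0,0,0]}]' 1
python3 -m inch '[{"dp":[0,0,0],"rot":[0,0,0]},{"dp":[0,0,-5],"rot":[0,0,0]},{"dp":[0,0,-20],"rot":[0,0,0]},{"dp":[0,0,-30],"rot":[0,0,0]},{"dp":[0,0,-30],"rot":[0,0,0]}]'
python3 -m inch '[{"dp":[0,0,-20],"rot":[0,0,0]},{"dp":[0,0,0],"rot":[0,0,0]}]'
python3 - <<'E'
from h import *
s=robot.read_camera("side")
b=cv2.resize(s["pixels"][230:400,250:400],(600,600)[:2] if 0 else (530,600),interpolation=cv2.INTER_CUBIC)
cv2.imwrite("pics/c7.png",np.clip(b.astype(float)*1.3,0,255).astype(np.uint8))
E
```

```text
time: 13.75
position: [0.5181, -0.0411, 0.1215]
ee_rot: [2.169, 2.273, 0.0]
wrist_force: [-1.3, 1.7, 2.6]
opening: 0.0209
grip_force: 60.7
time: 14.25
position: [0.5181, -0.0412, 0.1215]
ee_rot: [2.169, 2.273, 0.0]
wrist_force: [-0.6, 0.6, -0.5]
opening: 0.0853
grip_force: 0.0
time: 14.75
position: [0.5178, -0.0411, 0.2077]
ee_rot: [-2.168, -2.273, 0.0]
wrist_force: [1.1, -0.7, 0.2]
opening: 0.0853
grip_force: 0.0
time: 14.95
position: [0.519, -0.0413, 0.2296]
ee_rot: [2.166, 2.27, 0.005]
wrist_force: [-0.7, 0.6, -0.8]
opening: 0.0854
grip_force: 0.0
```

View pics/c7.png

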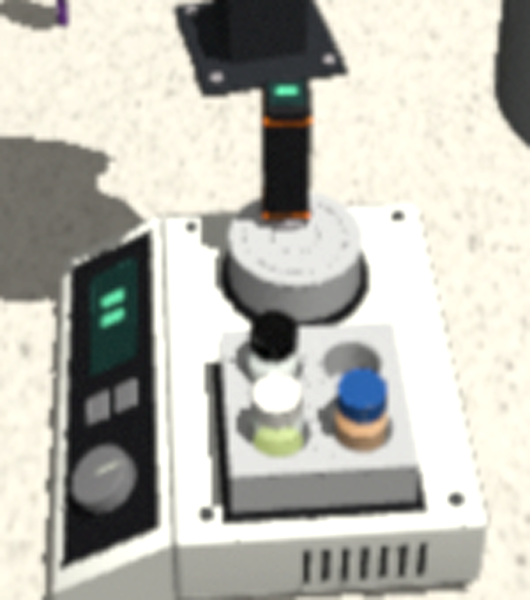

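The picture shows the probe standing upright with its collar flat on the block at crop (287,220), and the vials where they were. The gripper is clear, so I'm handing in.

```bash
python3 -c "
from station import robot
print(robot.job_done())"
```

```text
the job is handed in; nothing more can be done
None
```

The probe is in the thermometer well, upright with its collar resting on the round block. I let go of it and handed the job in at about 15 s on the robot's clock; the hand-in gave no verdict, and the last picture showed the vials still in place.

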